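# Click the torch on and open the light sensor's shutter

## Robot

A 6-joint arm with a two-finger parallel gripper is mounted at the origin on the work surface. World frame = base frame: x ahead of the robot, y to its left, z up, the work surface at z = 0. Lengths are in m, angles in rad, forces in N, time in s.
With the tool pointing down it reaches from about 0.375 to 0.9 m from the base axis. Payload 3.1 kg.
Tool frame: the origin (TCP) lies where the fingers leave the gripper's body, on its centre line; the fingertips stand 73 mm ahead of it and the grasp point (between the pads) lies 54 mm ahead of it; z points along the fingers, y is the line along which they close (so a half turn about z gives the same grasp; the last joint's range is limited). The gripper opens to 85 mm and grips with 20 to 120 N. Pads are 22 mm wide; open, the fingers measure 114 mm over their backs; the gripper's body (76 mm by 85 mm) begins 54 mm behind the grasp point. The pads swing forward as they close: fully open they stand 13 mm farther back than shut.
Start: joints at [-0.178, 0.527, 1.433, -0, 1.181, -0.178], TCP at [0.625, 0, 0.304] pointing down, gripper open.
Joint ranges: [-3.08, 3.08], [-0.75, 2.2], [0.22, 2.44], [-1.43, 4.57], [0, 2.65], [-2.85, 2.85]. Speed limits (rad/s): [2.79, 2.79, 3.14, 3.14, 3.14, 3.14].

## Interface

Orientations are given as a unit quaternion [x, y, z, w].
In Python, from station import manip gives the robot as it stands.
- The arm moves only by the shell command python3 -m crank 'ROWS' [FORCE]. ROWS is JSON, a list of rows, each an object with "dp": the shift along the tool's x, y, z normalised to -1 to 1, where 1 is 50 cm, a list of three; "delta_rot": the turn, a rotation vector about the tool's x, y, z normalised to -1 to 1, where 1 is 2 pi rad, a list of three; "fingers": the opening, from -1 (shut) to 1 (fully open). A call has 1 to 12 rows; each row shifts and turns the commanded pose from where the row before left it, along the tool's axes as they then stand; what a row does not reach is not made up. A row lasts 1/12 s, in which the tool goes at most 41.7 mm and 7.16 degrees, less where a joint would pass 70% of its speed; a pose out of reach is approached as far as the arm can. A call with a number of a shift or a turn outside -1 to 1 is refused whole. A call with a gripper value outside its range is refused whole. The fingers move at their own pace and stop on an object; FORCE is the grip in N (left out, the last holds). Time passes only in rows, so rows that do not move let the fingers close. It gives the time, the measured TCP pose, the force, the opening and the grip force at its end, in the units of the state.
- manip.sense(): the state, without advancing time (a new reading comes with each control period).
- manip.snapshot(name): name is "scene" or "side" or "wrist"; returns (picture, depth): 420x560x3 uint8, red, green, blue; 420x560 float32, m along the optical axis (not along the pixel's ray), 0 where there is no reading.
- manip.camera_model(name): a dict with "fx", "fy", "cx", "cy" (pixels), "k1" (the pictures are not rectified: a ray, as slopes to the right and down, at radius r is drawn at 1 + k1 r^2 times it, then the intrinsics apply), "origin" and "attitude" of the camera in the world. Camera axes: x right, y up, looking along -z (the intrinsics and any distortion apply to the point x, -y, -z); pixel columns grow to the right and rows downward; lengths in m; the calibration is good to about 2 mm. A picture is of the moment at which its call begins: read the wrist's pose just before it. camera_model takes no time and is no camera call; for the wrist camera it gives the pose at the moment of the call.
- manip.sign_off(): hands the job in; it is judged then, once.
The state is a dict: "t": time; "q": joint angles; "qd": joint speeds; "tau": joint torques, N m; "tcp_pos": TCP position; "tool_rot": TCP orientation; "force": force on the tool from outside, world axes, zero at the start; "ft_torque": the same for the moment, N m; "finger_gap": opening from 0.0 (shut) to 1.0 (fully open); "gripper_force": force on a finger pad.
Only numpy, scipy, OpenCV 4.12 (cv2) and the standard library are available. Lean on these libraries where they do the work, as an engineer would, in place of code of your own. Each camera call takes 0.05 s, during which the arm holds its last target. There are 200 camera calls.

## Task

Set up the light-sensor check: pick up the torch, switch it on by pushing its tail button against the aluminium profile bolted to the bench until it clicks and stays in, and lay it, without dropping it, down into both V's of the stand's cradle with its lens facing the sensor port. Slide the shutter on the port from its closed end stop to the next one, the middle stop, where the clear hole is in front of the port. Leave the multimeter, mug and screwdriver where they are.

Things in the scene. Friction and masses are not known exactly. Their poses are not given: they have to be found in the camera images.
- torch: black torch lying level on the bench, 180 mm long, 0.14 to 0.22 kg. Origin: on its axis at mid-barrel, 20 mm above the bench at the start; x axis along the torch towards the lens. Round barrel, 28 mm thick, x = -55 to 55 mm (grasp it here, across the axis); hexagonal head, 40 mm across flats, x = 55 to 95 mm; hexagonal tail, 40 mm across flats, x = -75 to -55 mm, with the push button on its end
- torch_lens (a point): centre of the torch's glass lens, in the end of the long hexagonal head, on the axis 95 mm from the torch's origin
- torch_button (a joint): torch's tail button, round, black, 17 mm thick; when off it stands out 10 mm, its end 85 mm behind the torch's origin. Value: metres pushed in along the axis. 0 = out (off). It resists with about 6 N at first, less as it goes in; past 2.5 mm it snaps in by itself and stays at 0.005 (clicked on), which is its hard stop. Further pushes do not release it
- profile: aluminium T-slot profile bolted to the bench on the robot's left, 320 mm long, 40 mm thick, 80 mm high, two angle brackets behind it. Origin: centre of its underside; x axis along its length; y axis away from the work. The upright flat face to push against is at y = -20 mm
- stand: light-sensor test stand, fixed. Origin on the bench under the middle of its V-cradle; x axis = light's direction, cradle to port; z up. Base plate x = -60 to 260 mm, y = +-65 mm, 12 mm thick; upright shutter slide in a guide 170 mm wide, x = 114 to 130 mm, top at 108 mm (slide overhangs it up to 20 mm); black sensor housing with cooling fins, x = 130 to 246 mm, top at 106 mm
- cradle (a point): where the torch's origin comes to lie in the V-cradle: midway between its two V's on the port's axis, 70 mm above the bench, axes as the stand's. The V's are upright aluminium blocks 12 mm thick, 52 mm wide, at x = -36 and 36 mm (60 mm free between them over a block 24 mm high); 90 degree notch, its bottom 50 mm and its tips 73 mm above the bench; they carry the torch's round barrel
- shutter (a joint): shutter slide, upright steel plate 140 mm long that slides across the port along the stand's +y. Value (m): 0 = first stop, blank before the port (closed, the start); 0.035 = middle stop, clear 24 mm hole before the port; 0.070 = last stop, grey filter before the port. A spring detent draws it into the nearest stop when let go; leaving a stop takes about 5 N. Lines on the guide mark the stops
- shutter_grip (a point): centre of the shutter's black grip block on top of the slide: 14 mm thick (stand's x), 22 mm wide (stand's y), from 112 to 148 mm above the bench; this point is 130 mm above the bench. At the start it is at x = 121.5, y = -35 mm in the stand's frame; at the middle stop it is over the port, at y = 0
- multimeter: black digital multimeter, 185 x 88 x 36 mm, lying flat, not part of the job; origin at the centre of its underside
- mug: white mug, 80 mm in diameter, 92 mm high, not part of the job; origin at the centre of its underside
- screwdriver: screwdriver with a black handle, 190 mm long, lying on the bench, not part of the job
Mind the look-alikes: they are no part of the job. What is meant by the torch is not blue or yellow, and is the larger of those in its own colour.

How it is judged:
By the outcome, as a careful person would: the job done as asked, in the order asked, and still so for the second after the job is handed in, with the robot touching nothing.
It also fails if it takes over 54 s, if anything falls off the work surface, if the arm or the gripper's body presses on something with over 40 N, if the wrist force passes 120 N, or if a joint passes its speed limit or range.

## Working session

There is one attempt and no reset: what is moved stays moved. The work goes in short steps, Python scripts to look and compute and a shell command to move; the robot and the scene stay as the last step left them, time stands still between calls to the robot, and variables do not carry over. Pictures are saved under pics/ and viewed, at most 10 in all, crops included, and the job is handed in when it is done.

```bash
ls; mkdir -p pics
cat > h.py <<'E'
import numpy as np, cv2
from scipy.spatial.transform import Rotation as R
from station import manip
def cam(n):
    c=manip.camera_model(n); a=np.array(c['attitude'],float)
    c['R']=a if a.shape==(3,3) else R.from_quat(a).as_matrix(); c['o']=np.array(c['origin']); return c
def rays(c,px):
    px=np.atleast_2d(px).astype(float)
    d=(px-[c['cx'],c['cy']])/[c['fx'],c['fy']]
    u=d.copy()
    for _ in range(20): u=d/(1+c['k1']*(u**2).sum(1,keepdims=True))
    return np.c_[u[:,0],-u[:,1],-np.ones(len(u))]@c['R'].T
def plane(c,px,z):
    r=rays(c,px); return c['o']+r*((z-c['o'][2])/r[:,2])[:,None]
def cloud(c,D):
    h,w=D.shape; uu,vv=np.meshgrid(np.arange(w),np.arange(h))
    return (c['o']+rays(c,np.c_[uu.ravel(),vv.ravel()])*D.ravel()[:,None]).reshape(h,w,3)
def shot(n,f):
    c=cam(n); p,D=manip.snapshot(n); cv2.imwrite(f'pics/{f}.png',p[:,:,::-1]); np.savez(f'pics/{f}.npz',p=p,D=D,R=c['R'],o=c['o'],c=np.array([c[k] for k in('fx','fy','cx','cy','k1')]))
    return c,p,D
E
python3 - <<'E'
from h import *
for n in('scene','side','wrist'):
    c,p,D=shot(n,n+'0'); print(n,c['o'],c['attitude'],c['fx'],c['k1'])
a=[cv2.imread(f'pics/{n}0.png') for n in('scene','side')]
s=manip.sense(); print(s)
E
```

```text
pics
scene [0.90552978 0.5839256  1.17505534] [0.08449469 0.25394935 0.92200731 0.27977295] 536.3650546565292 -0.11478021157409325
side [ 0.31970412 -0.79666993  0.76299027] [ 0.443891   -0.05123366 -0.07965488  0.89106172] 431.7608401191134 0.025049879904619814
wrist [0.62509568 0.06974001 0.37132974] [-1.37393935e-01  7.04682081e-04  3.93370168e-04  9.90516156e-01] 356.5148672420912 -0.07367405589363471
{'t': 0.15, 'q': array([-1.78515874e-01,  5.28286075e-01,  1.43362344e+00,  1.17875733e-05,
        1.18140733e+00, -1.78522670e-01]), 'qd': array([ 0.00010651, -0.00382335, -0.00312028,  0.00015889,  0.00171058,
       -0.00064618]), 'tau': array([ 1.17890530e-03, -4.42742836e+01, -1.78276026e+01, -2.15643640e-04,
        5.61750654e-03, -9.84718270e-06]), 'tcp_pos': array([6.24564432e-01, 1.00618429e-04, 3.03132845e-01]), 'tool_rot': array([ 7.07105701e-01,  7.07107336e-01, -4.87181253e-04, -7.11261318e-04]), 'force': array([ 1.10818134, -0.04764853, -0.39933132]), 'ft_torque': array([ 0.02621969, -0.00746276, -0.00246867]), 'gripper_force': 0.0, 'finger_gap': 0.9983765883040302}
```

View pics/scene0.png

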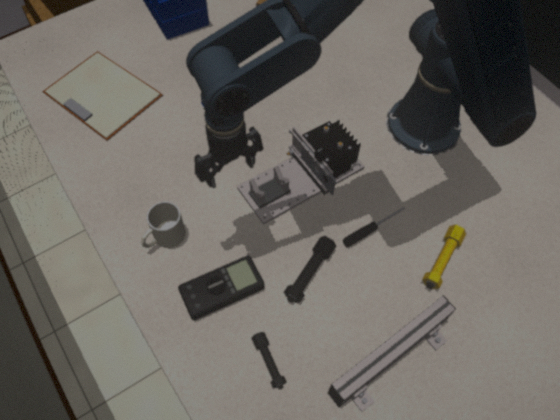

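View pics/side0.png

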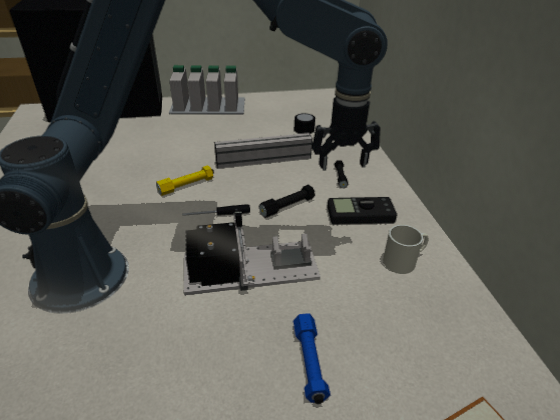

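The scene view shows three torch-like things near the work: a large black one at (310,270), a small black one at (268,360) and a yellow one at (445,257). A blue one shows in the side view at (311,358). The large black one fits: it's black and the larger of the two black ones. I'll confirm it in a crop.

Run:
```python
from h import *
a=cv2.imread('pics/scene0.png'); b=cv2.imread('pics/side0.png')
A=cv2.resize(a[215:395,230:350],None,fx=3.3,fy=3.3,interpolation=2); B=cv2.resize(b[150:230,240:360],None,fx=3.3,fy=3.3,interpolation=2)
B=cv2.copyMakeBorder(B,0,A.shape[0]-B.shape[0],0,0,0); cv2.imwrite('pics/crop1.png',np.hstack([A,B]))
for n in('scene','side'):
    z=np.load(f'pics/{n}0.npz'); c=cam(n); P=cloud(c,z['D']); np.save(f'pics/{n}P.npy',P); g=z['p'].max(2); ok=z['D']>0
    # torch
    m=(P[...,2]>.006)&(P[...,2]<.06)&(g<75)&ok
    k,l,st,ce=cv2.connectedComponentsWithStats(m.astype(np.uint8))
    for i in range(1,k):
        if st[i,4]>80:
            Q=P[l==i]; xy=Q[:,:2]; mu=xy.mean(0); w,v=np.linalg.eigh(np.cov(xy.T)); t=(xy-mu)@v
            print(n,ce[i].round(),st[i,4],'mean',mu.round(3),'ax',v[:,1].round(3),'ext',np.ptp(np.percentile(t,[1,99],axis=0),axis=0).round(3),'z',np.percentile(Q[:,2],[5,95]).round(3))
    print('bench z',np.median(P[...,2][ok&(abs(P[...,2])<.01)]))
```

```text
scene [180.  23.] 778 mean [ 0.394 -0.732] ax [-0.686  0.727] ext [0.141 0.233] z [0.01  0.057]
scene [422. 133.] 1715 mean [0.044 0.031] ax [-0.63   0.777] ext [0.136 0.194] z [0.01  0.056]
scene [313. 173.] 370 mean [ 0.386 -0.017] ax [0.015 1.   ] ext [0.015 0.179] z [0.017 0.059]
scene [344. 168.] 228 mean [0.306 0.014] ax [-0.996 -0.094] ext [0.01  0.086] z [0.014 0.059]
scene [270. 192.] 637 mean [ 0.505 -0.035] ax [-0.999 -0.043] ext [0.054 0.087] z [0.019 0.053]
scene [163. 217.] 267 mean [ 0.767 -0.116] ax [-0.989  0.146] ext [0.021 0.063] z [0.013 0.056]
scene [363. 232.] 395 mean [0.376 0.185] ax [-1.     0.007] ext [0.022 0.175] z [0.014 0.03 ]
scene [171. 238.] 324 mean [ 0.777 -0.052] ax [-0.982  0.191] ext [0.024 0.071] z [0.01  0.058]
scene [310. 269.] 1019 mean [0.545 0.196] ax [-0.915 -0.404] ext [0.041 0.176] z [0.022 0.043]
scene [216. 290.] 2414 mean [0.756 0.123] ax [-0.984  0.181] ext [0.089 0.178] z [0.02  0.046]
scene [430. 284.] 81 mean [0.333 0.383] ax [-0.359  0.933] ext [0.014 0.031] z [0.017 0.034]
scene [268. 359.] 599 mean [0.743 0.318] ax [0.172 0.985
[... 1443 characters left out ...]
11 0.045]
side [228. 210.] 292 mean [0.368 0.176] ax [-0.999  0.045] ext [0.02  0.167] z [0.01  0.027]
side [ 81. 283.] 2692 mean [ 0.019 -0.05 ] ax [-0.88  -0.476] ext [0.14  0.196] z [0.01  0.055]
side [291. 258.] 651 mean [ 0.501 -0.051] ax [-0.998  0.064] ext [0.062 0.091] z [0.016 0.052]
side [388. 256.] 139 mean [ 0.733 -0.091] ax [-0.109  0.994] ext [0.007 0.037] z [0.01  0.058]
side [220. 279.] 914 mean [ 0.325 -0.096] ax [-0.992  0.129] ext [0.033 0.214] z [0.008 0.057]
side [304. 338.] 95 mean [ 0.479 -0.28 ] ax [0.55  0.835] ext [0.035 0.064] z [0.013 0.037]
side [318. 396.] 214 mean [ 0.476 -0.404] ax [-0.996  0.09 ] ext [0.012 0.039] z [0.011 0.037]
bench z 0.0006995784878252032
```

View pics/crop1.png

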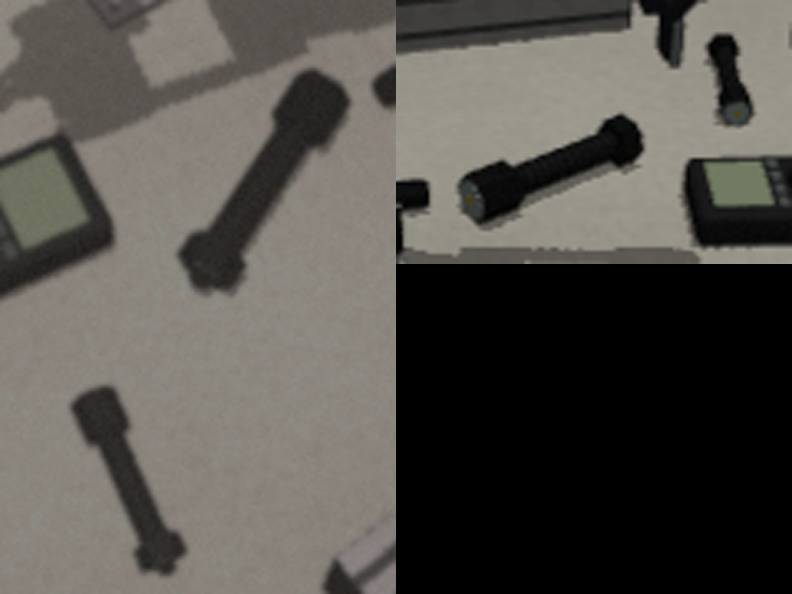

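The crop confirms it: the larger black torch has its lens end at scene (324,247), side (262,210), and its tail at scene (294,294). The small black one at (268,360) is the decoy.

Run:
```python
from h import *
for n in('scene','side'):
    P=np.load(f'pics/{n}P.npy'); z=np.load(f'pics/{n}0.npz'); g=z['p'].max(2)
    u=np.array([-.915,-.404]);v=np.array([.404,-.915])
    m=(P[...,2]>.006)&(P[...,2]<.06)&(np.hypot(P[...,0]-.54,P[...,1]-.19)<.12)&(g<75)
    Q=P[m]; s=(Q[:,:2]-[.54,.19])@u; t=(Q[:,:2]-[.54,.19])@v
    print(n,'s',np.percentile(s,[0,.5,1,99,99.5,100]).round(4))
    for a in np.arange(-.09,.1,.015):
        k=(s>a)&(s<a+.015)
        if k.sum()>5: print(round(a+.0075,4),'t',np.percentile(t[k],[2,98]).round(4),'zmax',np.percentile(Q[k,2],95).round(4),'t at top',np.median(t[k][Q[k,2]>np.percentile(Q[k,2],80)]).round(4))
    # stand heights
    W=P[(P[...,0]>.2)&(P[...,0]<.65)&(P[...,1]>-.2)&(P[...,1]<.12)&(P[...,2]>.008)]
    for lo,hi in((.009,.016),(.064,.078),(.1,.111),(.113,.152)):
        q=W[(W[:,2]>lo)&(W[:,2]<hi)]
        if len(q)<10: continue
        print(n,lo,hi,len(q),'min',np.percentile(q,1,axis=0).round(3),'max',np.percentile(q,99,axis=0).round(3),'rect',cv2.minAreaRect(q[:,:2].astype(np.float32)))
    # profile top
    q=P[(P[...,0]>.2)&(P[...,0]<.8)&(P[...,1]>.36)&(P[...,1]<.55)&(P[...,2]>.074)&(P[...,2]<.086)]
    print('prof',len(q),cv2.minAreaRect(q[:,:2].astype(np.float32)),np.median(q[:,2]))
    q=P[(P[...,0]>.38)&(P[...,0]<.64)&(P[...,1]>.36)&(P[...,1]<.46)&(P[...,2]>.015)&(P[...,2]<.07)]
    if len(q)>50: print('face',len(q),np.polyfit(q[:,0],q[:,1],1),np.median(q[:,1]))
```

```text
scene s [-0.0988 -0.0965 -0.0957  0.1089  0.1104  0.1129]
-0.0825 t [-0.0226  0.0187] zmax 0.0436 t at top -0.0015
-0.0675 t [-0.0222  0.0161] zmax 0.0437 t at top -0.0004
-0.0525 t [-0.015   0.0091] zmax 0.0371 t at top -0.0032
-0.0375 t [-0.0144  0.0094] zmax 0.0386 t at top 0.0007
-0.0225 t [-0.014   0.0088] zmax 0.0376 t at top 0.0001
-0.0075 t [-0.0143  0.009 ] zmax 0.0385 t at top -0.0024
0.0075 t [-0.0141  0.01  ] zmax 0.0372 t at top -0.0019
0.0225 t [-0.0148  0.01  ] zmax 0.0392 t at top -0.0001
0.0375 t [-0.0186  0.0143] zmax 0.042 t at top -0.0045
0.0525 t [-0.0225  0.0184] zmax 0.0443 t at top -0.0041
0.0675 t [-0.0221  0.019 ] zmax 0.0449 t at top -0.0045
0.0825 t [-0.0214  0.0166] zmax 0.0446 t at top -0.002
0.0975 t [-0.0483 -0.0354] zmax 0.0252 t at top -0.0401
scene 0.009 0.016 1931 min [ 0.25  -0.105  0.009] max [0.563 0.026 0.016] rect ((0.3974372148513794, -0.039752840995788574), (0.3819185495376587, 0.3057427704334259), 0.9141092896461487)
scene 0.064 0.078 327 min [ 0.262 -0.121  0.064] max [0.546 0.064 0.078] rect ((0.40719741582870483, -0.020693451166152954), 
[... 1527 characters left out ...]
4] max [ 0.541 -0.019  0.078] rect ((0.40506869554519653, -0.07586240768432617), (0.2930004596710205, 0.07714924961328506), 17.105655670166016)
side 0.1 0.111 1543 min [ 0.259 -0.122  0.1  ] max [0.385 0.015 0.11 ] rect ((0.32038959860801697, -0.04283977299928665), (0.1322251558303833, 0.17360709607601166), 0.7920978665351868)
side 0.113 0.152 171 min [ 0.304 -0.076  0.113] max [0.386 0.004 0.151] rect ((0.34409448504447937, -0.035490650683641434), (0.09157685935497284, 0.07117060571908951), 8.546422958374023)
prof 718 ((0.510413646697998, 0.45260804891586304), (0.32260462641716003, 0.05238703638315201), 3.764892578125) 0.07997158149202932
face 1112 [0.04668798 0.41253829] 0.4361777126218246
```

View pics/wrist0.png

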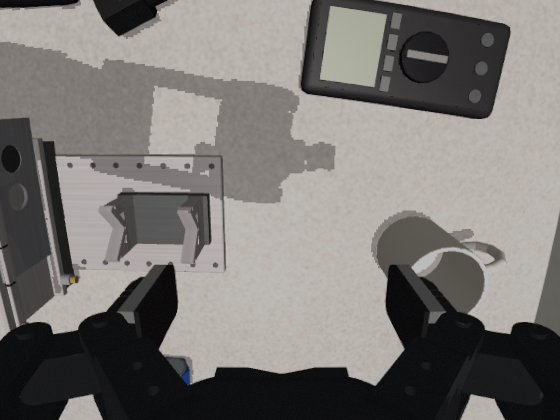

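```bash
python3 -m crank '[{"dp":[0.0643,-0.026,0.0167],"delta_rot":[0,0,0.01],"fingers":1},{"dp":[0.0643,-0.026,0.0167],"delta_rot":[0,0,0],"fingers":1},{"dp":[0.0643,-0.026,0.0167],"delta_rot":[0,0,0],"fingers":1},{"dp":[0.0643,-0.026,0.0167],"delta_rot":[0,0,0],"fingers":1},{"dp":[0.0643,-0.026,0.0167],"delta_rot":[0,0,0],"fingers":1},{"dp":[0.0643,-0.026,0.0167],"delta_rot":[0,0,0],"fingers":1}]' 60
python3 -m crank '[{"dp":[0,0,0],"delta_rot":[0,0,0.0193],"fingers":1},{"dp":[0,0,0],"delta_rot":[0,0,0.0193],"fingers":1},{"dp":[0,0,0],"delta_rot":[0,0,0.0193],"fingers":1},{"dp":[0,0,0],"delta_rot":[0,0,0.0193],"fingers":1},{"dp":[0,0,0],"delta_rot":[0,0,0.0193],"fingers":1},{"dp":[0,0,0],"delta_rot":[0,0,0.0193],"fingers":1},{"dp":[0,0,0],"delta_rot":[0,0,0.0193],"fingers":1},{"dp":[0,0,0],"delta_rot":[0,0,0.0193],"fingers":1},{"dp":[0,0,0],"delta_rot":[0,0,0.0193],"fingers":1},{"dp":[0,0,0],"delta_rot":[0,0,0],"fingers":1},{"dp":[0,0,0],"delta_rot":[0,0,0],"fingers":1}]'
cat >> h.py <<'E'
def state():
    s=manip.sense(); M=R.from_quat(s['tool_rot']).as_matrix()
    print('t',round(s['t'],2),'tcp',s['tcp_pos'].round(4),'xang',np.degrees(np.arctan2(M[1,0],M[0,0])).round(2),'z',M[:,2].round(4),'F',s['force'].round(1),'gap',round(s['finger_gap'],3),'gf',round(s['gripper_force'],1),'q6',s['q'][5].round(2)); return s,M
E
python3 - <<'E'
from h import *
s,M=state()
c,p,D=shot('wrist','wrist1'); P=cloud(c,D)
m=(P[...,2]>.006)&(P[...,2]<.06)&(np.hypot(P[...,0]-.546,P[...,1]-.193)<.12)&(p.max(2)<90)
print('mask',m.sum())
m=m.astype(np.uint8); Q=P[m>0]
u=np.array([-.915,-.404]);v=np.array([.404,-.915]);e=(Q[:,:2]-[.546,.193]);sx=e@u;t=e@v
for a in np.arange(-.1,.1,.01):
    k=(sx>a)&(sx<a+.01)
    if k.sum()>10: print(round(a+.005,3),k.sum(),np.percentile(t[k],[2,50,98]).round(4),np.percentile(Q[k,2],95).round(4))
# stand plate corners from wrist0
z=np.load('pics/wrist0.npz');
class C(dict):pass
c0=dict(R=z['R'],o=z['o'],**dict(zip(('fx','fy','cx','cy','k1'),z['c'])))
print(plane(c0,[[221,156],[224,271],[57,155],[80,270]],.012).round(4))
P0=cloud(c0,z['D']); q=P0[(P0[...,2]>.066)&(P0[...,2]<.078)&(P0[...,0]>.43)&(P0[...,0]<.57)&(P0[...,1]<.05)&(P0[...,1]>-.15)]
print(len(q)); print(q[::max(1,len(q)//20)].round(3))
E
```

```text
t: 0.65
tcp_pos: [0.5563, 0.198, 0.2532]
tool_rot: [0.729, 0.684, -0.0, -0.0]
force: [1.1, 0.6, 0.2]
finger_gap: 0.999
gripper_force: 0.0
t: 1.57
tcp_pos: [0.557, 0.1967, 0.2536]
tool_rot: [0.978, 0.208, -0.0, -0.0]
force: [-0.3, 0.2, 0.4]
finger_gap: 0.998
gripper_force: 0.0
t 1.57 tcp [0.557  0.1967 0.2536] xang 24.05 z [-6.e-04 -1.e-04 -1.e+00] F [-0.3  0.2  0.4] gap 0.998 gf 0.0 q6 1.3
mask 8641
-0.095 177 [0.0664 0.0689 0.0771] 0.0347
-0.085 533 [-0.0085  0.0697  0.0857] 0.0343
-0.075 884 [-0.0234  0.0043  0.0943] 0.0391
-0.065 721 [-0.0236 -0.0011  0.0967] 0.0394
-0.055 378 [-0.0145 -0.0019  0.0112] 0.0379
-0.045 390 [-0.0145 -0.0019  0.0113] 0.0328
-0.035 384 [-0.0146 -0.0019  0.0115] 0.0327
-0.025 377 [-0.0147 -0.0018  0.0116] 0.0327
-0.015 370 [-0.0148 -0.001   0.0118] 0.0325
-0.005 362 [-0.0149 -0.0014  0.0119] 0.0329
0.005 359 [-0.0148 -0.0009  0.0121] 0.0327
0.015 341 [-0.0142 -0.0009  0.0123] 0.0327
0.025 333 [-0.0142 -0.0009  0.0124] 0.0327
0.035 313 [-0.0144 -0.0017  0.0116] 0.0328
0.045 376 [-0.0157 -0.0004  0.0164] 0.0334
0.055 685 [-0.0224 -0.0016  0.0202] 0.0389
0.065 486 [-0.0225 -0.0016  0.0195] 0.0391
0.075 467 [-0.0224 -0.0007  0.0206] 0.039
0.085 460 [-0.0226 -0.0016  0.02  ] 0.0391
0.095 17 [-0.0234 -0.0061  0.0066] 0.0381
[[ 0.5638  0.0225  0.012 ]
 [ 0.5613 -0.1046  0.012 ]
 [ 0.3917  0.025   0.012 ]
 [ 0.3963 -0.1054  0.012 ]]
587
[[ 0.46  -0.014  0.068]
 [ 0.461 -0.015  0.068]
 [ 0.463 -0.016  0.071]
 [ 0.461 -0.017  0.069]
 [ 0.544 -0.017  0.07 ]
 [ 0.542 -0.018  0.07 ]
 [ 0.54  -0.018  0.071]
 [ 0.538 -0.019  0.071]
 [ 0.537 -0.02   0.07 ]
 [ 0.539 -0.022  0.069]
 [ 0.538 -0.024  0.066]
 [ 0.47  -0.06   0.067]
 [ 0.536 -0.061  0.067]
 [ 0.539 -0.061  0.068]
 [ 0.54  -0.062  0.069]
 [ 0.539 -0.063  0.069]
 [ 0.539 -0.063  0.07 ]
 [ 0.537 -0.064  0.071]
 [ 0.537 -0.065  0.071]
 [ 0.539 -0.065  0.073]
 [ 0.538 -0.069  0.069]]
```

View pics/wrist1.png

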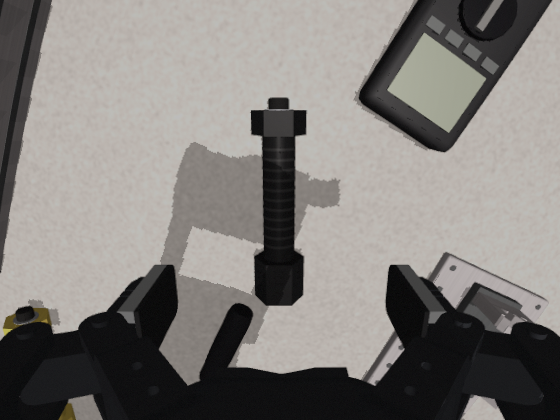

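The wrist view shows the torch centred and upright between the fingers, with the tail at (278,122) and the lens head at (279,280). I'll descend and grip now.

```bash
python3 -m crank '[{"dp":[-0.0178,-0.0042,0.05],"delta_rot":[0,0,0],"fingers":1},{"dp":[0,0,0.07],"delta_rot":[0,0,0],"fingers":1},{"dp":[0,0,0.07],"delta_rot":[0,0,0],"fingers":1},{"dp":[0,0,0.07],"delta_rot":[0,0,0],"fingers":1},{"dp":[0,0,0.06],"delta_rot":[0,0,0],"fingers":1},{"dp":[0,0,0.03],"delta_rot":[0,0,0],"fingers":1},{"dp":[0,0,0],"delta_rot":[0,0,0],"fingers":1},{"dp":[0,0,0],"delta_rot":[0,0,0],"fingers":1}]' 60
python3 -m crank '[{"dp":[0,0,0],"delta_rot":[0,0,0],"fingers":-1},{"dp":[0,0,0],"delta_rot":[0,0,0],"fingers":-1},{"dp":[0,0,0],"delta_rot":[0,0,0],"fingers":-1},{"dp":[0,0,0],"delta_rot":[0,0,0],"fingers":-1},{"dp":[0,0,0],"delta_rot":[0,0,0],"fingers":-1},{"dp":[0,0,0],"delta_rot":[0,0,0],"fingers":-1},{"dp":[0,0,0],"delta_rot":[0,0,0],"fingers":-1},{"dp":[0,0,0],"delta_rot":[0,0,0],"fingers":-1},{"dp":[0,0,0],"delta_rot":[0,0,0],"fingers":-1},{"dp":[0,0,0],"delta_rot":[0,0,0],"fingers":-1}]' 60
```

```text
t: 2.28
tcp_pos: [0.5479, 0.1949, 0.078]
tool_rot: [0.978, 0.207, -0.001, -0.0]
force: [-0.3, 0.6, -0.1]
finger_gap: 0.996
gripper_force: 0.0
t: 3.12
tcp_pos: [0.5488, 0.1952, 0.0801]
tool_rot: [0.978, 0.207, 0.001, 0.0]
force: [-0.9, -0.4, 5.8]
finger_gap: 0.305
gripper_force: 58.8
```

```bash
python3 -m crank '[{"dp":[0,0,-0.03],"delta_rot":[0,0,0],"fingers":-1},{"dp":[0,0,-0.06],"delta_rot":[0,0,0],"fingers":-1},{"dp":[0,0,-0.07],"delta_rot":[0,0,-0.0191],"fingers":-1},{"dp":[0,0,-0.07],"delta_rot":[0,0,-0.0191],"fingers":-1},{"dp":[0,0,-0.07],"delta_rot":[0,0,-0.0191],"fingers":-1},{"dp":[0,0,0],"delta_rot":[0,0,-0.0191],"fingers":-1},{"dp":[0,0,0],"delta_rot":[0,0,-0.0191],"fingers":-1},{"dp":[0,0,0],"delta_rot":[0,0,-0.0191],"fingers":-1},{"dp":[0,0,0],"delta_rot":[0,0,-0.0191],"fingers":-1},{"dp":[0,0,0],"delta_rot":[0,0,-0.0191],"fingers":-1},{"dp":[0,0,0],"delta_rot":[0,0,-0.0191],"fingers":-1},{"dp":[0,0,0],"delta_rot":[0,0,-0.0191],"fingers":-1}]' 60
python3 -m crank '[{"dp":[0.03,0,0],"delta_rot":[0,0,0],"fingers":-1},{"dp":[0.06,-0.015,0],"delta_rot":[0,0,0],"fingers":-1},{"dp":[0.06,0,0],"delta_rot":[0,0,0],"fingers":-1},{"dp":[0.06,0,0],"delta_rot":[0,0,0],"fingers":-1},{"dp":[0,0,0],"delta_rot":[0,0,0],"fingers":-1},{"dp":[0,0,0],"delta_rot":[0,0,0],"fingers":-1},{"dp":[0,0,0],"delta_rot":[0,0,0],"fingers":-1}]' 60
python3 - <<'E'
from h import *
s,M=state()
c,p,D=shot('wrist','wrist2'); P=cloud(c,D); c2,p2,D2=shot('scene','scene2'); P2=cloud(c2,D2)
cv2.imwrite('pics/two.png',np.hstack([cv2.resize(p,(400,300)),cv2.resize(p2[180:390,200:480],(400,300))])[:,:,::-1])
for n,PP,pp in(('w',P,p),('s',P2,p2)):
    Q=PP[(pp.max(2)<110)&(PP[...,2]>.1)&(PP[...,2]<.27)]; e=(Q-s['tcp_pos'])@M
    k=(abs(e[:,1])<.03)&(e[:,2]>.02)&(e[:,2]<.1)
    e=e[k]; print(n,len(e))
    for a in np.arange(-.11,.11,.01):
        j=(e[:,0]>a)&(e[:,0]<a+.01)
        if j.sum()>5: print(round(a+.005,3),j.sum(),'y',np.percentile(e[j,1],[2,98]).round(4),'z',np.percentile(e[j,2],[3,97]).round(4))
E
```

```text
t: 4.12
tcp_pos: [0.5476, 0.1949, 0.2286]
tool_rot: [0.689, 0.725, -0.0, -0.0]
force: [0.1, -0.4, -1.9]
finger_gap: 0.307
gripper_force: 59.6
t: 4.7
tcp_pos: [0.5353, 0.2993, 0.2284]
tool_rot: [0.69, 0.723, -0.001, -0.0]
force: [0.3, 0.1, -2.5]
finger_gap: 0.306
gripper_force: 59.6
t 4.7 tcp [0.5353 0.2993 0.2284] xang 92.68 z [-1.2e-03 -9.0e-04 -1.0e+00] F [ 0.3  0.1 -2.5] gap 0.306 gf 59.6 q6 0.28
w 30720
-0.035 315 y [-0.0128  0.014 ] z [0.0477 0.0581]
-0.025 1357 y [-0.0127  0.0136] z [0.0474 0.0578]
-0.015 1407 y [-0.0123  0.0134] z [0.0472 0.0564]
-0.005 2174 y [-0.0142  0.0152] z [0.029  0.0554]
0.005 3520 y [-0.0293  0.0293] z [0.0229 0.0627]
0.015 5041 y [-0.0243  0.0255] z [0.021  0.0622]
0.025 1931 y [-0.0125  0.0132] z [0.0473 0.0568]
0.035 2035 y [-0.0124  0.0132] z [0.0473 0.0566]
0.045 2158 y [-0.0124  0.0133] z [0.0473 0.0568]
0.055 2742 y [-0.0203  0.0209] z [0.041  0.0589]
0.065 4175 y [-0.0213  0.0218] z [0.0408 0.0599]
0.075 3033 y [-0.0207  0.0215] z [0.0409 0.0598]
0.085 831 y [-0.0073  0.0079] z [0.0528 0.0597]
s 1226
-0.095 58 y [-0.0168  0.0224] z [0.0359 0.0574]
-0.085 95 y [-0.0186  0.0238] z [0.036  0.0566]
-0.075 97 y [-0.0197  0.023 ] z [0.0354 0.0571]
-0.065 90 y [-0.0169  0.0238] z [0.0364 0.0571]
-0.055 101 y [-0.0093  0.0227] z [0.0364 0.0662]
-0.045 50 y [-0.0027  0.0152] z [0.0428 0.0563]
-0.035 17 y [0.0063 0.0153] z [0.0431 0.06  ]
0.005 94 y [-0.017   0.0289] z [0.0223 0.0666]
0.015 89 y [-0.0183  0.0242] z [0.0231 0.0606]
0.025 67 y [-0.0107  0.0151] z [0.0428 0.0591]
0.035 68 y [-0.01    0.0146] z [0.0431 0.0587]
0.045 74 y [-0.0109  0.0146] z [0.042  0.0595]
0.055 74 y [-0.0156  0.0221] z [0.0373 0.057 ]
0.065 111 y [-0.0187  0.0229] z [0.0353 0.0581]
0.075 116 y [-0.0184  0.0224] z [0.0372 0.0708]
0.085 22 y [-0.0042  0.0096] z [0.0489 0.0614]
```

View pics/two.png

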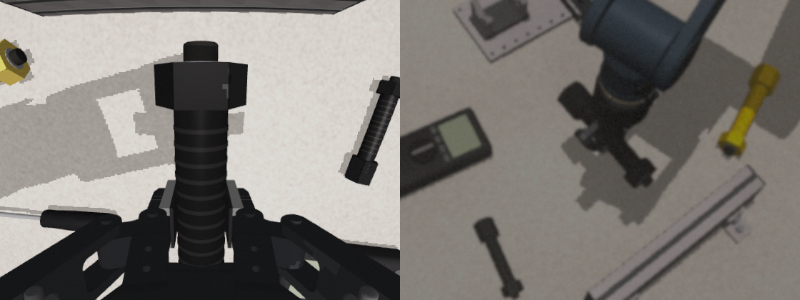

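The torch is held centred and level. The tail button (wrist half, at (200,50)) points to the profile, and the axis is 61 mm ahead of the TCP. Next: descend, then approach.

```bash
python3 -m crank '[{"dp":[0,0,0.04],"delta_rot":[0,0,0],"fingers":-1},{"dp":[0,0,0.07],"delta_rot":[0,0,0],"fingers":-1},{"dp":[0,0,0.07],"delta_rot":[0,0,0],"fingers":-1},{"dp":[0,0,0.054],"delta_rot":[0,0,0],"fingers":-1},{"dp":[0,0,0.02],"delta_rot":[0,0,0],"fingers":-1},{"dp":[0.04,0,0],"delta_rot":[0,0,0],"fingers":-1},{"dp":[0.03,0,0],"delta_rot":[0,0,0],"fingers":-1},{"dp":[0.01,0,0],"delta_rot":[0,0,0],"fingers":-1},{"dp":[0,0,0],"delta_rot":[0,0,0],"fingers":-1},{"dp":[0,0,0],"delta_rot":[0,0,0],"fingers":-1}]' 60
python3 - <<'E'
from h import *
s,M=state()
c,p,D=shot('wrist','wrist3'); P=cloud(c,D); e=(P-s['tcp_pos'])@M
k=(abs(e[...,1])<.007)&(e[...,2]>.05)&(e[...,2]<.061)&(e[...,0]<.1)&(D>0); print('button end',np.percentile(e[k][:,0],[95,99,100]).round(4))
k=(abs(e[...,1])<.06)&(e[...,2]>.025)&(e[...,2]<.09)&(e[...,0]>.093)&(D>0); q=e[k]; print('face',len(q),np.percentile(q[:,0],[1,5,50]).round(4), np.polyfit(q[:,1],q[:,0],1))
k&=(e[...,0]>0.09); k=(abs(e[...,1])<.06)&(e[...,2]>.018)&(e[...,2]<.0245)&(e[...,0]>.08)&(D>0); q=e[k]; print('top edge',len(q),np.percentile(q[:,0],[1,5,50]).round(4))
E
```

```text
t: 5.63
tcp_pos: [0.5345, 0.3399, 0.103]
tool_rot: [0.69, 0.724, 0.001, 0.001]
force: [-0.2, -0.4, -2.2]
finger_gap: 0.304
gripper_force: 59.5
t 5.63 tcp [0.5345 0.3399 0.103 ] xang 92.69 z [ 1.9e-03  4.0e-04 -1.0e+00] F [-0.2 -0.4 -2.2] gap 0.304 gf 59.5 q6 0.34
button end [0.0975 0.0977 0.098 ]
face 15325 [0.0967 0.0969 0.0973] [0.0012376  0.09731015]Traceback (most recent call last):
  File "<stdin>", line 6, in <module>
    return _quantile_unchecked(
        a, q, axis, out, overwrite_input, method, keepdims, weights)
    return _ureduce(a,
                    func=_quantile_ureduce_func,
    ...<5 lines>...
                    overwrite_input=overwrite_input,
                    method=method)
    r = func(a, **kwargs)
    result = _quantile(arr,
                       quantiles=q,
    ...<2 lines>...
                       out=out,
                       weights=wgt)
    slices_having_nans = np.isnan(arr[-1, ...])
                                  ~~~^^^^^^^^^
IndexError: index -1 is out of bounds for axis 0 with size 0
```

```bash
python3 -m crank '[{"dp":[0.008,0,0.004],"delta_rot":[0,0,0],"fingers":-1},{"dp":[0.006,0,0],"delta_rot":[0,0,0],"fingers":-1},{"dp":[0.004,0,0],"delta_rot":[0,0,0],"fingers":-1},{"dp":[0.003,0,0],"delta_rot":[0,0,0],"fingers":-1},{"dp":[0,0,0],"delta_rot":[0,0,0],"fingers":-1},{"dp":[0,0,0],"delta_rot":[0,0,0],"fingers":-1}]' 80
python3 -m crank '[{"dp":[0.002,0,0],"delta_rot":[0,0,0],"fingers":-1},{"dp":[0,0,0],"delta_rot":[0,0,0],"fingers":-1}]'
python3 -m crank '[{"dp":[0.002,0,0],"delta_rot":[0,0,0],"fingers":-1},{"dp":[0,0,0],"delta_rot":[0,0,0],"fingers":-1}]'
```

```text
t: 6.18
tcp_pos: [0.5335, 0.35, 0.0998]
tool_rot: [0.691, 0.723, -0.0, 0.0]
force: [-0.3, 0.7, -2.0]
finger_gap: 0.295
gripper_force: 80.6
t: 6.35
tcp_pos: [0.5335, 0.3511, 0.0998]
tool_rot: [0.691, 0.723, -0.0, -0.0]
force: [-1.0, -0.2, -1.7]
finger_gap: 0.298
gripper_force: 80.6
t: 6.52
tcp_pos: [0.5335, 0.3516, 0.0997]
tool_rot: [0.691, 0.723, -0.0, 0.0]
force: [0.1, -1.7, -2.5]
finger_gap: 0.299
gripper_force: 80.7
```

Contact begins at y≈0.352. I'll push on in millimetre steps.

```bash
for i in 1; do python3 -m crank '[{"dp":[0.002,0,0],"delta_rot":[0,0,0],"fingers":-1},{"dp":[0,0,0],"delta_rot":[0,0,0],"fingers":-1}]'; done
python3 -m crank '[{"dp":[0.002,0,0],"delta_rot":[0,0,0],"fingers":-1},{"dp":[0,0,0],"delta_rot":[0,0,0],"fingers":-1}]'
python3 -m crank '[{"dp":[0.002,0,0],"delta_rot":[0,0,0],"fingers":-1},{"dp":[0,0,0],"delta_rot":[0,0,0],"fingers":-1}]'
python3 -m crank '[{"dp":[0.002,0,0],"delta_rot":[0,0,0],"fingers":-1},{"dp":[0,0,0],"delta_rot":[0,0,0],"fingers":-1}]'
```

```text
t: 6.68
tcp_pos: [0.5335, 0.3517, 0.0997]
tool_rot: [0.69, 0.723, -0.001, 0.001]
force: [0.5, -5.4, -2.0]
finger_gap: 0.295
gripper_force: 80.7
t: 6.85
tcp_pos: [0.5334, 0.3532, 0.0997]
tool_rot: [0.691, 0.723, -0.001, 0.0]
force: [0.5, -2.7, -2.4]
finger_gap: 0.294
gripper_force: 80.7
t: 7.02
tcp_pos: [0.5334, 0.3556, 0.0999]
tool_rot: [0.691, 0.723, 0.001, -0.0]
force: [0.0, -0.5, -1.5]
finger_gap: 0.299
gripper_force: 80.8
t: 7.18
tcp_pos: [0.5333, 0.3565, 0.0999]
tool_rot: [0.691, 0.723, 0.0, -0.0]
force: [-0.1, 0.3, -1.7]
finger_gap: 0.298
gripper_force: 80.8
```

```bash
python3 -m crank '[{"dp":[0.002,0,0],"delta_rot":[0,0,0],"fingers":-1},{"dp":[0,0,0],"delta_rot":[0,0,0],"fingers":-1}]'
python3 -m crank '[{"dp":[0.002,0,0],"delta_rot":[0,0,0],"fingers":-1},{"dp":[0,0,0],"delta_rot":[0,0,0],"fingers":-1}]'
python3 -m crank '[{"dp":[0.002,0,0],"delta_rot":[0,0,0],"fingers":-1},{"dp":[0,0,0],"delta_rot":[0,0,0],"fingers":-1}]'
```

```text
t: 7.35
tcp_pos: [0.5333, 0.3567, 0.0998]
tool_rot: [0.691, 0.723, -0.0, 0.0]
force: [-0.3, -3.7, -1.6]
finger_gap: 0.301
gripper_force: 80.8
t: 7.52
tcp_pos: [0.5333, 0.3568, 0.0997]
tool_rot: [0.69, 0.723, -0.001, 0.001]
force: [1.5, -5.3, -1.1]
finger_gap: 0.3
gripper_force: 80.9
t: 7.68
tcp_pos: [0.5333, 0.3569, 0.0997]
tool_rot: [0.69, 0.723, -0.002, 0.001]
force: [2.3, -9.1, -0.9]
finger_gap: 0.296
gripper_force: 80.9
```

The force peaked at 5.4 N, dropped off, then hit the hard stop 5.1 mm past first contact, so the button has clicked. I'll back off, turn towards the stand and hover over the cradle.

```bash
python3 -m crank '[{"dp":[-0.02,0,0],"delta_rot":[0,0,0],"fingers":-1},{"dp":[-0.05,0,0],"delta_rot":[0,0,0],"fingers":-1},{"dp":[-0.06,0,-0.03],"delta_rot":[0,0,0],"fingers":-1},{"dp":[0,0,-0.07],"delta_rot":[0,0,0],"fingers":-1},{"dp":[0,0,-0.07],"delta_rot":[0,0,0],"fingers":-1},{"dp":[0,0,-0.07],"delta_rot":[0,0,0],"fingers":-1},{"dp":[0,0,-0.03],"delta_rot":[0,0,0],"fingers":-1}]' 80
python3 -m crank '[{"dp":[0,0,0],"delta_rot":[0,0,0.0185],"fingers":-1},{"dp":[0,0,0],"delta_rot":[0,0,0.0185],"fingers":-1},{"dp":[0,0,0],"delta_rot":[0,0,0.0185],"fingers":-1},{"dp":[0,0,0],"delta_rot":[0,0,0.0185],"fingers":-1},{"dp":[0,0,0],"delta_rot":[0,0,0.0185],"fingers":-1},{"dp":[0,0,0],"delta_rot":[0,0,0.0185],"fingers":-1},{"dp":[0,0,0],"delta_rot":[0,0,0.0185],"fingers":-1},{"dp":[0,0,0],"delta_rot":[0,0,0.0185],"fingers":-1},{"dp":[0,0,0],"delta_rot":[0,0,0.0185],"fingers":-1},{"dp":[0,0,0],"delta_rot":[0,0,0.0185],"fingers":-1},{"dp":[0,0,0],"delta_rot":[0,0,0.0185],"fingers":-1},{"dp":[0,0,0],"delta_rot":[0,0,0.0185],"fingers":-1}]'
python3 -m crank '[{"dp":[0,0,0],"delta_rot":[0,0,0.0187],"fingers":-1},{"dp":[0,0,0],"delta_rot":[0,0,0.0187],"fingers":-1},{"dp":[0,0,0],"delta_rot":[0,0,0],"fingers":-1},{"dp":[0,0,0],"delta_rot":[0,0,0],"fingers":-1}]'
python3 - <<'E'
from h import *
s,M=state()
E
```

```text
t: 8.27
tcp_pos: [0.538, 0.2948, 0.2397]
tool_rot: [0.691, 0.723, 0.004, 0.001]
force: [1.2, -0.1, -2.0]
finger_gap: 0.299
gripper_force: 80.9
t: 9.27
tcp_pos: [0.5359, 0.2943, 0.2348]
tool_rot: [0.994, 0.108, 0.0, -0.001]
force: [-1.0, 0.3, -0.6]
finger_gap: 0.296
gripper_force: 81.0
t: 9.6
tcp_pos: [0.5359, 0.2942, 0.2348]
tool_rot: [1.0, -0.005, -0.0, -0.0]
force: [-0.1, 0.1, -3.5]
finger_gap: 0.299
gripper_force: 81.0
t 9.6 tcp [0.5359 0.2942 0.2348] xang -0.59 z [-1.e-04  7.e-04 -1.e+00] F [-0.1  0.1 -3.5] gap 0.299 gf 81.0 q6 1.9
```

```bash
python3 -m crank '[{"dp":[0,0.03,0],"delta_rot":[0,0,0],"fingers":-1},{"dp":[-0.006,0.07,0],"delta_rot":[0,0,0],"fingers":-1},{"dp":[-0.006,0.07,0],"delta_rot":[0,0,0],"fingers":-1},{"dp":[-0.006,0.07,0],"delta_rot":[0,0,0],"fingers":-1},{"dp":[-0.006,0.07,0],"delta_rot":[0,0,0],"fingers":-1},{"dp":[-0.006,0.07,0],"delta_rot":[0,0,0],"fingers":-1},{"dp":[-0.006,0.07,0],"delta_rot":[0,0,0],"fingers":-1},{"dp":[-0.006,0.07,0],"delta_rot":[0,0,0],"fingers":-1},{"dp":[-0.006,0.07,0],"delta_rot":[0,0,0],"fingers":-1},{"dp":[-0.006,0.06,0],"delta_rot":[0,0,0],"fingers":-1},{"dp":[-0.006,0.02,0],"delta_rot":[0,0,0],"fingers":-1},{"dp":[0,0,0],"delta_rot":[0,0,0],"fingers":-1}]' 80
python3 -m crank '[{"dp":[0,0,0],"delta_rot":[0,0,0],"fingers":-1},{"dp":[0,0,0],"delta_rot":[0,0,0],"fingers":-1}]'
python3 - <<'E'
from h import *
s,M=state()
L=[(n,)+shot(n,n+'4') for n in('wrist','scene','side')]
z=np.load('pics/wrist0.npz');c0=dict(R=z['R'],o=z['o'],**dict(zip(('fx','fy','cx','cy','k1'),z['c'])))
L.append(('wrist0',c0,z['p'],z['D']))
for n,c,p,D in L:
    P=cloud(c,D); x,y,h=P[...,0],P[...,1],P[...,2]
    reg=(D>0)&(x>.2)&(x<.65)&(y>-.2)&(y<.12)
    pl=P[reg&(h>.0075)&(h<.017)&(x>.39)]; 
    if len(pl)>100:
        out=[]
        for side in(1,-1):   # long edges: extreme y per x bin
            b=[(a+.005,np.percentile(pl[(pl[:,0]>a)&(pl[:,0]<a+.01),1],99 if side>0 else 1)) for a in np.arange(.41,.55,.01) if ((pl[:,0]>a)&(pl[:,0]<a+.01)).sum()>15]
            b=np.array(b); 
            if len(b)>3:
                f=np.polyfit(b[:,0],b[:,1],1); out.append((np.degrees(np.arctan(f[0])).round(2),np.polyval(f,.5).round(4)))
        b=np.array([(a,np.percentile(pl[(abs(pl[:,1]-a)<.005),0],99)) for a in np.arange(-.09,.015,.01) if (abs(pl[:,1]-a)<.005).sum()>15])
        f=np.polyfit(b[:,0],b[:,1],1) if len(b)>3 else [np.nan]*2
        print(n,'plate edges (deg,y@.5)',out,'end (deg,x@-.04)',np.degrees(np.arctan(f[0])).round(2),np.polyval(f,-.04).round(4))
    g=P[reg&(h>.142)&(h<.151)&(x>.36)&(x<.40)&(y>-.05)&(y<.04)]
    if len(g)>5: print(n,'grip top',len(g),np.percentile(g,2,axis=0).round(4),np.percentile(g,98,axis=0).round(4))
    g=P[reg&(h>.1)&(h<.111)&(x>.36)&(x<.41)]
    if len(g)>5: print(n,'slide top',len(g),np.percentile(g,2,axis=0).round(4),np.percentile(g,98,axis=0).round(4))
E
```

```text
t: 10.6
tcp_pos: [0.5011, -0.0434, 0.235]
tool_rot: [1.0, -0.008, 0.0, 0.0]
force: [0.2, -0.2, -2.1]
finger_gap: 0.298
gripper_force: 81.0
t: 10.77
tcp_pos: [0.5015, -0.0398, 0.2348]
tool_rot: [1.0, -0.006, -0.0, -0.0]
force: [-0.4, -0.4, -2.0]
finger_gap: 0.298
gripper_force: 81.0
t 10.77 tcp [ 0.5015 -0.0398  0.2348] xang -0.7 z [-2.e-04  6.e-04 -1.e+00] F [-0.4 -0.4 -2. ] gap 0.298 gf 81.0 q6 1.28
wrist plate edges (deg,y@.5) [(np.float64(16.69), np.float64(0.0185)), (np.float64(-0.85), np.float64(-0.1059))] end (deg,x@-.04) 3.01 0.5408
wrist slide top 243 [ 0.3716 -0.1247  0.1004] [0.3884 0.0447 0.1069]
scene plate edges (deg,y@.5) [(np.float64(0.08), np.float64(0.0322)), (np.float64(-3.16), np.float64(-0.1077))] end (deg,x@-.04) 1.08 0.5639
scene grip top 51 [ 0.3766 -0.0163  0.1425] [0.391  0.0068 0.1508]
scene slide top 355 [ 0.361  -0.122   0.1006] [0.3916 0.0595 0.1108]
side plate edges (deg,y@.5) [(np.float64(-10.72), np.float64(0.0111)), (np.float64(-1.24), np.float64(-0.108))] end (deg,x@-.04) -15.15 0.5486
side grip top 52 [ 0.3718 -0.0175  0.1422] [0.386  0.0047 0.1504]
side slide top 371 [ 0.3604 -0.1249  0.1009] [0.3855 0.0323 0.1103]
wrist0 plate edges (deg,y@.5) [(np.float64(-0.68), np.float64(0.0225)), (np.float64(-0.65), np.float64(-0.1039))] end (deg,x@-.04) 0.4 0.5616
wrist0 slide top 1271 [ 0.3721 -0.1206  0.1002] [ 0.389  -0.0255  0.107 ]
```

View pics/wrist4.png

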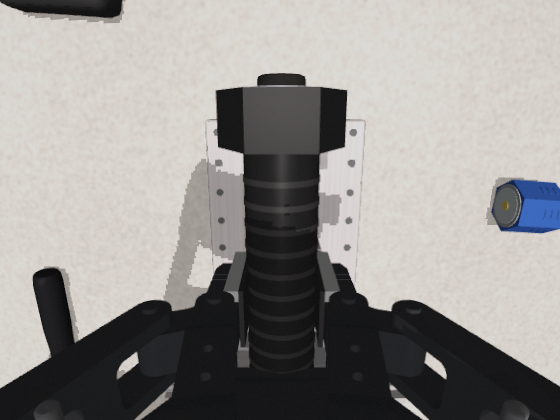

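View pics/side4.png

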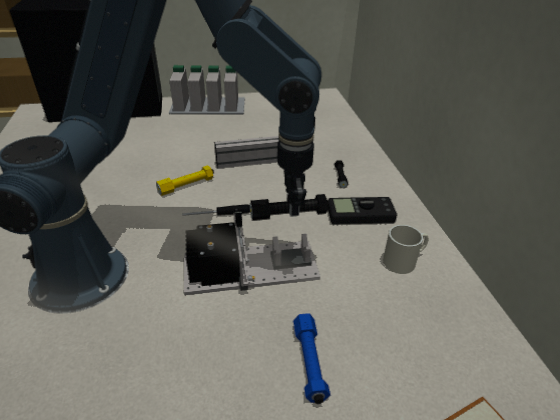

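The wrist view shows the button pressed in, at (281,80). The torch at x≈282 is centred on the base plate, whose edges are at 206 and 365. The side view shows the head towards the port, clear of the grip. Lowering now.

```bash
python3 -m crank '[{"dp":[0.001,0.0018,0.02],"delta_rot":[0,0,0],"fingers":-1},{"dp":[0,0,0.04],"delta_rot":[0,0,0],"fingers":-1},{"dp":[0,0,0.04],"delta_rot":[0,0,0],"fingers":-1},{"dp":[0,0,0.04],"delta_rot":[0,0,0],"fingers":-1},{"dp":[0,0,0.03],"delta_rot":[0,0,0],"fingers":-1},{"dp":[0,0,0.016],"delta_rot":[0,0,0],"fingers":-1},{"dp":[0,0,0.004],"delta_rot":[0,0,0],"fingers":-1},{"dp":[0,0,0],"delta_rot":[0,0,0],"fingers":-1},{"dp":[0,0,0],"delta_rot":[0,0,0],"fingers":-1}]' 80
python3 -m crank '[{"dp":[0,0,0.004],"delta_rot":[0,0,0],"fingers":-1},{"dp":[0,0,0],"delta_rot":[0,0,0],"fingers":-1},{"dp":[0,0,0.003],"delta_rot":[0,0,0],"fingers":-1},{"dp":[0,0,0],"delta_rot":[0,0,0],"fingers":-1}]'
python3 -m crank '[{"dp":[0,0,0.002],"delta_rot":[0,0,0],"fingers":-1},{"dp":[0,0,0],"delta_rot":[0,0,0],"fingers":-1}]'
python3 -m crank '[{"dp":[0,0,0.002],"delta_rot":[0,0,0],"fingers":-1},{"dp":[0,0,0],"delta_rot":[0,0,0],"fingers":-1}]'
```

```text
t: 11.67
tcp_pos: [0.5027, -0.0413, 0.1402]
tool_rot: [1.0, -0.006, 0.001, 0.0]
force: [0.4, -0.9, -2.0]
finger_gap: 0.298
gripper_force: 81.0
t: 12.0
tcp_pos: [0.5023, -0.0415, 0.1366]
tool_rot: [1.0, -0.007, 0.0, 0.0]
force: [0.2, -0.1, -2.5]
finger_gap: 0.294
gripper_force: 81.0
t: 12.17
tcp_pos: [0.5022, -0.0415, 0.1354]
tool_rot: [1.0, -0.007, 0.0, 0.0]
force: [-0.3, -0.4, -1.9]
finger_gap: 0.295
gripper_force: 81.0
t: 12.33
tcp_pos: [0.5022, -0.0414, 0.1342]
tool_rot: [1.0, -0.007, -0.0, -0.0]
force: [1.0, -0.2, -2.7]
finger_gap: 0.299
gripper_force: 81.0
```

```bash
python3 -m crank '[{"dp":[0,0,0.003],"delta_rot":[0,0,0],"fingers":-1},{"dp":[0,0,0],"delta_rot":[0,0,0],"fingers":-1}]'
python3 -m crank '[{"dp":[0,0,0.002],"delta_rot":[0,0,0],"fingers":-1},{"dp":[0,0,0],"delta_rot":[0,0,0],"fingers":-1}]'
python3 -m crank '[{"dp":[0,0,0.002],"delta_rot":[0,0,0],"fingers":-1},{"dp":[0,0,0],"delta_rot":[0,0,0],"fingers":-1}]'
python3 -m crank '[{"dp":[0,0,0.002],"delta_rot":[0,0,0],"fingers":-1},{"dp":[0,0,0],"delta_rot":[0,0,0],"fingers":-1}]'
```

```text
t: 12.5
tcp_pos: [0.5021, -0.0414, 0.1326]
tool_rot: [1.0, -0.007, -0.0, -0.0]
force: [-0.6, -0.0, -1.6]
finger_gap: 0.297
gripper_force: 81.0
t: 12.67
tcp_pos: [0.5021, -0.0414, 0.1316]
tool_rot: [1.0, -0.007, -0.0, -0.0]
force: [0.3, 0.3, -2.2]
finger_gap: 0.301
gripper_force: 81.0
t: 12.83
tcp_pos: [0.5024, -0.0417, 0.131]
tool_rot: [1.0, -0.006, 0.0, 0.0]
force: [-1.4, -1.2, -0.5]
finger_gap: 0.297
gripper_force: 81.5
t: 13.0
tcp_pos: [0.5025, -0.0421, 0.1304]
tool_rot: [1.0, -0.006, 0.001, 0.001]
force: [-2.3, -3.8, 3.8]
finger_gap: 0.299
gripper_force: 82.0
```

Contact came at the predicted height. I'll ease sideways as the V asks (towards -y), settle, then open gently.

```bash
python3 -m crank '[{"dp":[0,0.002,0],"delta_rot":[0,0,0],"fingers":-1},{"dp":[0,0,0.001],"delta_rot":[0,0,0],"fingers":-1},{"dp":[0,0,0],"delta_rot":[0,0,0],"fingers":-1}]' 40
python3 -m crank '[{"dp":[0,0,0],"delta_rot":[0,0,0],"fingers":-1},{"dp":[0,0,0],"delta_rot":[0,0,0],"fingers":-1}]' 20
python3 -m crank '[{"dp":[0,0,0],"delta_rot":[0,0,0],"fingers":-0.3},{"dp":[0,0,0],"delta_rot":[0,0,0],"fingers":-0.2},{"dp":[0,0,0],"delta_rot":[0,0,0],"fingers":0.1},{"dp":[0,0,0],"delta_rot":[0,0,0],"fingers":0.4},{"dp":[0,0,0],"delta_rot":[0,0,0],"fingers":0.7},{"dp":[0,0,0],"delta_rot":[0,0,0],"fingers":0.7},{"dp":[0,0,0],"delta_rot":[0,0,0],"fingers":0.7},{"dp":[0,0,0],"delta_rot":[0,0,0],"fingers":0.7}]' 20
```

```text
t: 13.25
tcp_pos: [0.5026, -0.0426, 0.1301]
tool_rot: [1.0, -0.007, 0.001, 0.0]
force: [-0.6, -0.5, 6.0]
finger_gap: 0.3
gripper_force: 82.2
t: 13.42
tcp_pos: [0.5026, -0.0425, 0.1301]
tool_rot: [1.0, -0.007, 0.001, 0.0]
force: [-0.3, -1.5, 7.9]
finger_gap: 0.298
gripper_force: 82.2
t: 14.08
tcp_pos: [0.5022, -0.0424, 0.1292]
tool_rot: [1.0, -0.007, -0.0, -0.0]
force: [-0.4, 0.5, 0.5]
finger_gap: 0.848
gripper_force: 0.0
```

```bash
python3 -m crank '[{"dp":[0,0,-0.02],"delta_rot":[0,0,0],"fingers":0.7},{"dp":[0,0,-0.05],"delta_rot":[0,0,0],"fingers":0.7},{"dp":[0,0,-0.07],"delta_rot":[0,0,0],"fingers":0.7},{"dp":[0,0,-0.07],"delta_rot":[0,0,0],"fingers":0.7},{"dp":[0,0,-0.07],"delta_rot":[0,0,0],"fingers":0.7},{"dp":[-0.06,-0.018,0],"delta_rot":[0,0,0],"fingers":0.7},{"dp":[-0.06,-0.018,0],"delta_rot":[0,0,0],"fingers":0.7},{"dp":[-0.06,-0.018,0],"delta_rot":[0,0,0],"fingers":0.7},{"dp":[-0.06,-0.018,0],"delta_rot":[0,0,0],"fingers":0.7},{"dp":[0,0,0],"delta_rot":[0,0,0],"fingers":0.7},{"dp":[0,0,0],"delta_rot":[0,0,0],"fingers":0.7},{"dp":[0,0,0],"delta_rot":[0,0,0],"fingers":0.7}]' 40
python3 - <<'E'
from h import *
s,M=state()
L=[(n,)+shot(n,n+'5') for n in('wrist','scene','side')]
for n,c,p,D in L:
    P=cloud(c,D); e=(P-[.502,-.0415,0])@np.array([[-1,.0117,0],[-.0117,-1,0],[0,0,1]]).T
    m=(D>0)&(abs(e[...,1])<.03)&(p.max(2)<110)
    for a in(-.07,-.05,-.01,.01,.05,.06,.07,.08,.09):
        k=m&(abs(e[...,0]-a)<.005)&(e[...,2]>.04)&(e[...,2]<.11)
        if k.sum()>8: q=e[k]; print(n,a,k.sum(),'y',np.percentile(q[:,1],[2,98]).round(4),'ztop',np.percentile(q[:,2],95).round(4))
    k=m&(e[...,0]>0.04)&(e[...,0]<.11)&(e[...,2]>.06)&(e[...,2]<.1)
    if k.sum(): print(n,'lens end',np.percentile(e[k][:,0],98).round(4))
    g=e[(D>0)&(e[...,2]>.135)&(e[...,2]<.151)&(abs(e[...,0]-.1215)<.012)&(abs(e[...,1])<.06)]
    if len(g)>5: print(n,'grip (stand)',len(g),np.percentile(g,3,axis=0).round(4),np.percentile(g,97,axis=0).round(4))
cv2.imwrite('pics/two5.png',np.hstack([cv2.resize(L[0][2],(400,300)),cv2.resize(L[2][2][190:295,170:330],(400,263)).__class__(shape=(0,)) if 0 else cv2.resize(L[2][2][185:305,170:330],(400,300))])[:,:,::-1])
E
```

```text
t: 15.08
tcp_pos: [0.3836, -0.0051, 0.2701]
tool_rot: [1.0, -0.007, 0.001, 0.0]
force: [0.5, 0.6, -0.4]
finger_gap: 0.853
gripper_force: 0.0
t 15.08 tcp [ 0.3836 -0.0051  0.2701] xang -0.76 z [ 2.9e-03 -9.0e-04 -1.0e+00] F [ 0.5  0.6 -0.4] gap 0.853 gf 0.0 q6 1.28
wrist -0.01 629 y [-0.0132  0.0134] ztop 0.083
wrist 0.01 606 y [-0.0136  0.0125] ztop 0.0829
wrist 0.05 626 y [-0.0182  0.0155] ztop 0.0887
wrist 0.06 870 y [-0.0215  0.0218] ztop 0.0892
wrist 0.07 874 y [-0.0214  0.0217] ztop 0.0893
wrist 0.08 824 y [-0.0213  0.0216] ztop 0.089
wrist 0.09 676 y [-0.0215  0.0212] ztop 0.0892
wrist lens end 0.0922
wrist grip (stand) 1046 [ 0.1136 -0.0448  0.1359] [ 0.1269 -0.0245  0.1473]
scene -0.07 64 y [-0.022   0.0104] ztop 0.0936
scene -0.05 46 y [-0.0139  0.0093] ztop 0.0859
scene -0.01 43 y [-0.0143  0.0095] ztop 0.0865
scene 0.01 41 y [-0.013   0.0119] ztop 0.0873
scene 0.05 75 y [-0.021  0.019] ztop 0.0927
scene 0.06 58 y [-0.0219  0.0106] ztop 0.0929
scene 0.07 67 y [-0.0222  0.0115] ztop 0.0928
scene 0.08 57 y [-0.0228  0.0096] ztop 0.0935
scene 0.09 43 y [-0.0205  0.0118] ztop 0.0929
scene lens end 0.0914
scene grip (stand) 67 [ 0.1121 -0.0471  0.137 ] [ 0.1257 -0.0252  0.1506]
side -0.07 73 y [-0.0096  0.024 ] ztop 0.091
side -0.05 64 y [-0.0153  0.0223] ztop 0.0871
side -0.01 48 y [-0.0053  0.0154] ztop 0.0844
side 0.01 48 y [-0.0042  0.0165] ztop 0.085
side 0.05 48 y [-0.003   0.0154] ztop 0.0852
side 0.06 76 y [-0.0084  0.0236] ztop 0.0919
side 0.07 81 y [-0.0105  0.0223] ztop 0.0915
side 0.08 80 y [-0.01    0.0241] ztop 0.0922
side 0.09 81 y [-0.0088  0.0228] ztop 0.0916
side lens end 0.0963
side grip (stand) 64 [ 0.1166 -0.044   0.1365] [ 0.1303 -0.0223  0.1499]
```

View pics/two5.png

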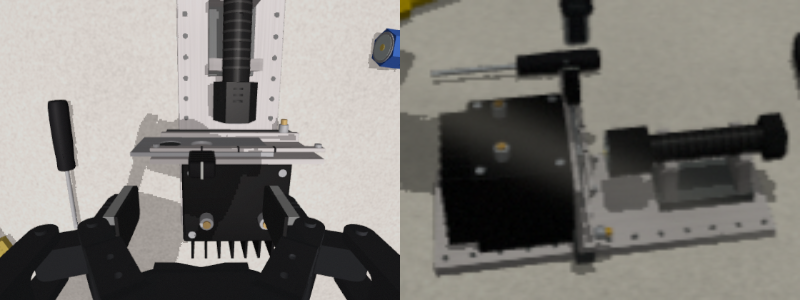

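Torch seated level in both V's: barrel top 83–84 mm, head top ~90 mm and lens end ~93 mm towards the port. The grip block is at wrist half (202,163), between the fingers. Now I'll lower and take hold of it.

```bash
python3 -m crank '[{"dp":[-0.0046,0,0.03],"delta_rot":[0,0,0],"fingers":0.7},{"dp":[0,0,0.05],"delta_rot":[0,0,0],"fingers":0.7},{"dp":[0,0,0.05],"delta_rot":[0,0,0],"fingers":0.7},{"dp":[0,0,0.024],"delta_rot":[0,0,0],"fingers":0.7},{"dp":[0,0,0],"delta_rot":[0,0,0],"fingers":0.7},{"dp":[0,0,0],"delta_rot":[0,0,0],"fingers":0.7}]' 30
python3 -m crank '[{"dp":[0,0,0],"delta_rot":[0,0,0],"fingers":-1},{"dp":[0,0,0],"delta_rot":[0,0,0],"fingers":-1},{"dp":[0,0,0],"delta_rot":[0,0,0],"fingers":-1},{"dp":[0,0,0],"delta_rot":[0,0,0],"fingers":-1},{"dp":[0,0,0],"delta_rot":[0,0,0],"fingers":-1},{"dp":[0,0,0],"delta_rot":[0,0,0],"fingers":-1},{"dp":[0,0,0],"delta_rot":[0,0,0],"fingers":-1},{"dp":[0,0,0],"delta_rot":[0,0,0],"fingers":-1},{"dp":[0,0,0],"delta_rot":[0,0,0],"fingers":-1}]' 30
```

```text
t: 15.73
tcp_pos: [0.3809, -0.0051, 0.1917]
tool_rot: [1.0, -0.007, -0.001, -0.0]
force: [-0.4, 0.2, -0.9]
finger_gap: 0.851
gripper_force: 0.0
t: 16.48
tcp_pos: [0.3808, -0.0056, 0.1932]
tool_rot: [1.0, -0.006, 0.001, 0.001]
force: [-1.7, -5.0, 4.2]
finger_gap: 0.246
gripper_force: 32.7
```

```bash
python3 -m crank '[{"dp":[0,0.01,0],"delta_rot":[0,0,0],"fingers":-1},{"dp":[0,0.01,0],"delta_rot":[0,0,0],"fingers":-1},{"dp":[0,0.01,0],"delta_rot":[0,0,0],"fingers":-1},{"dp":[0,0.01,0],"delta_rot":[0,0,0],"fingers":-1},{"dp":[0,0.01,0],"delta_rot":[0,0,0],"fingers":-1},{"dp":[0,0.01,0],"delta_rot":[0,0,0],"fingers":-1},{"dp":[0,0.01,0],"delta_rot":[0,0,0],"fingers":-1},{"dp":[0,0,0],"delta_rot":[0,0,0],"fingers":-1},{"dp":[0,0,0],"delta_rot":[0,0,0],"fingers":-1},{"dp":[0,0,0],"delta_rot":[0,0,0],"fingers":-1}]' 30
```

```text
t: 17.32
tcp_pos: [0.3803, -0.0403, 0.1931]
tool_rot: [1.0, -0.007, 0.001, 0.0]
force: [-1.3, -0.3, 7.2]
finger_gap: 0.252
gripper_force: 33.0
```

Moved 35 mm with little sideways force left, so the slide is in the detent. I'll release, rise and check.

```bash
python3 -m crank '[{"dp":[0,0,0],"delta_rot":[0,0,0],"fingers":-0.2},{"dp":[0,0,0],"delta_rot":[0,0,0],"fingers":0.2},{"dp":[0,0,0],"delta_rot":[0,0,0],"fingers":0.5},{"dp":[0,0,0],"delta_rot":[0,0,0],"fingers":0.5},{"dp":[0,0,0],"delta_rot":[0,0,0],"fingers":0.5},{"dp":[0,0,-0.03],"delta_rot":[0,0,0],"fingers":0.5},{"dp":[0,0,-0.06],"delta_rot":[0,0,0],"fingers":0.5},{"dp":[0,0,-0.06],"delta_rot":[0,0,0],"fingers":0.5},{"dp":[0,0,-0.03],"delta_rot":[0,0,0],"fingers":0.5},{"dp":[0,0,0],"delta_rot":[0,0,0],"fingers":0.5},{"dp":[0,0,0],"delta_rot":[0,0,0],"fingers":0.5},{"dp":[0,0,0],"delta_rot":[0,0,0],"fingers":0.5}]' 30
python3 - <<'E'
from h import *
s,M=state()
L=[(n,)+shot(n,n+'6') for n in('wrist','scene','side')]
for n,c,p,D in L:
    P=cloud(c,D); e=(P-[.502,-.0415,0])@np.array([[-1,.0117,0],[-.0117,-1,0],[0,0,1]]).T
    g=e[(D>0)&(e[...,2]>.135)&(e[...,2]<.151)&(abs(e[...,0]-.1215)<.012)&(abs(e[...,1])<.06)]
    if len(g)>5: print(n,'grip (stand)',len(g),np.percentile(g,3,axis=0).round(4),np.percentile(g,97,axis=0).round(4))
    k=(D>0)&(abs(e[...,1])<.03)&(p.max(2)<110)&(e[...,0]>0.04)&(e[...,0]<.11)&(e[...,2]>.06)&(e[...,2]<.1)
    print(n,'lens end',np.percentile(e[k][:,0],98).round(4),'top',np.percentile(e[k][:,2],95).round(4))
cv2.imwrite('pics/two6.png',np.hstack([cv2.resize(L[0][2],(400,300)),cv2.resize(L[2][2][185:305,170:330],(400,300))])[:,:,::-1])
E
```

```text
t: 18.32
tcp_pos: [0.3793, -0.0395, 0.2816]
tool_rot: [1.0, -0.007, -0.001, -0.0]
force: [0.0, -0.5, 0.2]
finger_gap: 0.748
gripper_force: 0.0
t 18.32 tcp [ 0.3793 -0.0395  0.2816] xang -0.75 z [-1.6e-03  7.0e-04 -1.0e+00] F [ 0.  -0.5  0.2] gap 0.748 gf 0.0 q6 1.18
wrist grip (stand) 978 [ 0.1138 -0.0104  0.1365] [0.1275 0.0103 0.1472]
wrist lens end 0.0923 top 0.0891
scene grip (stand) 66 [ 0.1126 -0.0128  0.1376] [0.1252 0.0082 0.1506]
scene lens end 0.0914 top 0.0929
side grip (stand) 73 [ 0.117  -0.0106  0.1358] [0.1309 0.0131 0.1499]
side lens end 0.0963 top 0.0913
```

View pics/two6.png

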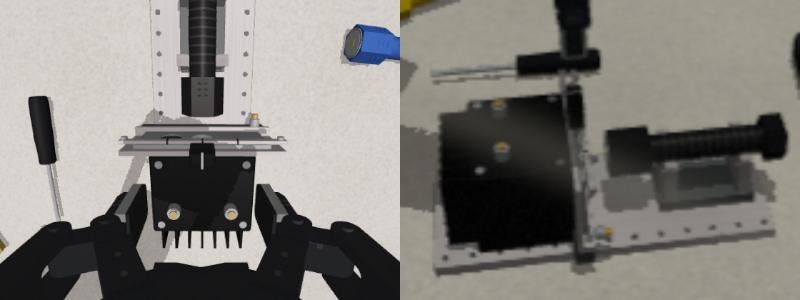

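The grip is at y≈0 over the port (wrist half (203,155)), in line with the torch axis. The torch is seated and the robot is clear of everything.

```bash
python3 -c "
from station import manip; print(manip.sign_off())"
```

```text
the job is handed in; nothing more can be done
None
```

The job is handed in at about 18.5 s: the torch's button is clicked in, the torch lies in both V's with its lens to the port, the shutter is at the middle stop, and I left the multimeter, mug and screwdriver alone.

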